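# Fold down the coin cover and shut the cash box at a spice stall

### The job

Close the stall's cash box for the night: first fold the upright coin cover down flat over the coin tray, then swing the open lid shut over it until it is fully closed, without slamming it. Only push with the fingertips and pick nothing up: the coin tray stays seated in the box, and the glasses, bottles, jar, scoop and calculator around it stay where they are.

Things in the scene. Friction and masses are not known exactly. Their poses are not given: they have to be found in the camera images.
- cashbox: Blue sheet-steel cash box, fixed to the table; its open lower part is 190 mm deep (its own x), 260 mm wide (its own y) and 65 mm high, 92 mm high with the lid shut. Origin: centre of its underside. Its own -x side is the front (with the lock); its lid is hinged along the +x rim. The box stands sideways to the robot: its front looks roughly to the robot's left, the lid stands on its right.
- cash_lid (a joint): Lid angle in rad: 0 = fully shut, about 1.57 = upright; it starts at 1.65 to 1.9, leaning away from the box, and stops at 2.0. Stiff friction hinge (0.55 N m): the lid stays where it is left at any angle and does not fall shut; it has to be pushed all the way down (about 4 N near its free edge at first, less later). It would jam on the upright coin cover.
- lid_hinge (a point): Middle of the lid's hinge line, at the box's +x rim, 66 mm above the table, in the box's axes (the hinge runs along the box's own y).
- lid_edge (a point): Middle of the lid's free edge, on its outer (top) face; 190 mm from the hinge line. The lid is a shallow tray 190 x 260 x 25 mm of 2.5 mm sheet: its outer face lies 25 mm outside the plane through the hinge line, so it tops out at 91 mm when shut. A flat wire handle, 96 mm along the hinge direction, lies on the outer face, 82 to 115 mm from the hinge line, 6 mm proud.
- coin_cover (a joint): Coin cover angle in rad: 0 = folded down flat over the coin cups, about 1.57 = upright; it starts at 1.57 to 1.75 and stops at 1.8. Stiff hinge (0.075 N m): it stays where it is left and does not fall; pushing it takes about 1 N near its free edge.
- cover_hinge (a point): Middle of the cover's hinge line on the front edge of the coin tray, about 84 mm from the box's centre towards its front (-x), about 59 mm above the table; it runs along the box's own y.
- cover_edge (a point): Middle of the free edge of the coin cover, an aluminium plate 92 mm from hinge to free edge, 236 mm along the hinge, 3 mm thick, with a 5 mm rolled edge. Folded down it points from the hinge towards the lid's hinge and its top lies 62 mm above the table, just below the box's rim.
- tray_mid (a point): Centre of the black lift-out coin tray (178 x 248 x 35 mm, about 0.8 kg with coins), which lies loose in the box on ledges 22 mm above the table with 3 mm of play; five coin cups in its front half under the cover, three wells behind. It must not be lifted or shifted out of its seat.
- glass_a: Tall glass tumbler, 72 mm across, 120 mm high, standing behind the open lid. Origin: centre of its foot.
- glass_b: Small glass tumbler, 60 mm across, 85 mm high, standing in front of the box, a little towards the robot from the lock. Origin: centre of its foot.
- bottle_a: White bottle with a green cap, 58 mm across, 150 mm high, in front of the box, towards its end farther from the robot. Origin: centre of its foot.
- bottle_b: Amber bottle with a yellow cap, 58 mm across, 170 mm high. Origin: centre of its foot.
- jar: Amber glass jar with metal lid, 68 mm across, 85 mm high. Origin: centre of its foot.
- calculator: Pocket calculator lying flat, 150 x 90 x 17 mm. Origin: centre of its underside.
- scoop: Metal scoop with wooden handle lying flat, 180 mm long, 60 mm wide. Origin: under its middle.

How it is judged:
On the way, in this order (a step that is already met when the one before it is completed fails the run):
1. the coin cover is folded down flat while the lid is still open (value of joint coin_cover below 0.08 rad and value of joint cash_lid above 1.2 rad), for 0.2 s.
2. the lid is shut over the folded cover (value of joint cash_lid below 0.05 rad and value of joint coin_cover below 0.1 rad), for 0.2 s.
At the end, for the whole second after the job is handed in: the lid is within 0.05 rad of shut (its free edge within 10 mm of the rim), the coin cover under it within 0.1 rad of flat, and the coin tray within 12 mm of where it lay (all of step 2 and distance of tray_mid from where it was at the start of the episode below 0.012 m); the robot touches nothing.
It fails at once if the coin tray is lifted or shifted out of its seat (distance of tray_mid from where it was at the start of the episode above 0.015 m).
It fails at once if the lid is slammed: it comes down over its last 30 degrees faster than 3 rad/s (value of joint cash_lid below 0.52 rad and velocity of joint cash_lid below -3 rad/s).
It fails at once if a glass is lifted, moved more than 30 mm or knocked over (distance of any of glass_a, glass_b from where it was at the start of the episode above 0.03 m or angle between any of glass_a, glass_b's own z axis and vertical above 0.4 rad).
It fails at once if a bottle or the jar is lifted, moved more than 30 mm or knocked over (distance of any of bottle_a, bottle_b, jar from where it was at the start of the episode above 0.03 m or angle between any of bottle_a, bottle_b, jar's own z axis and vertical above 0.4 rad).
It fails at once if the calculator or the scoop is lifted or moved more than 30 mm (distance of any of calculator, scoop from where it was at the start of the episode above 0.03 m).
It also fails if it takes over 50 s, if anything falls off the work surface, if the arm or the gripper's body presses on something with over 40 N, if the wrist force passes 120 N, or if a joint passes its speed limit or range.

### The arm

A 6-joint arm with a two-finger parallel gripper is mounted at the origin on the work surface. World frame = base frame: x ahead of the robot, y to its left, z up, the work surface at z = 0. Lengths are in m, angles in rad, forces in N, time in s.
With the tool pointing down it reaches from about 0.35 to 0.975 m from the base axis. Payload 4.9 kg.
Tool frame: the origin (TCP) lies at the very end of the fingers, on their centre line; the grasp point (between the pads) lies 19 mm behind it (pinch_z is the distance from the TCP to the grasp point, in m); z points along the fingers, y is the line along which they close (so a half turn about z gives the same grasp; the last joint's range is limited). The gripper opens to 85 mm and grips with 20 to 120 N. Pads are 22 mm wide; open, the fingers measure 114 mm over their backs; the gripper's body (76 mm by 85 mm) begins 54 mm behind the grasp point. The pads swing forward as they close: fully open they stand 13 mm farther back than shut.
Start: joints at [1.037, 0.053, 1.613, -0, 1.476, -0.119], TCP at [0.252, 0.572, 0.231] pointing down, gripper open.
Joint ranges: [-3.01, 3.01], [-1.01, 2.22], [0.06, 2.58], [-1.02, 4.17], [0.09, 2.62], [-3.14, 3.14]. Speed limits (rad/s): [2.57, 2.57, 3.14, 3.14, 3.14, 3.14].

### API

Orientations are given as a unit quaternion [w, x, y, z].
In Python, from plant import * gives the robot as it stands. The module is installed in compiled form; this text tells all that it offers.
- The arm moves only by the tool play_rows, never from a script. Its arguments are lists of equal length, an entry for each row: "linear": the shift along the world's x, y, z in m, a list of three; "turn": the turn about the world's z in degrees. A call has 1 to 8 rows; each row shifts and turns the commanded pose from where the row before left it; what a row does not reach is not made up. A row lasts 1/8 s, in which the tool goes at most 62.5 mm and 10.7 degrees, less where a joint would pass 70% of its speed; a pose out of reach is approached as far as the arm can. A call is refused whole if a number of a shift passes 0.0625 or a number of a turn 10.7, either way. A call with a gripper value outside its range is refused whole. "hand" is the finger opening in m, from 0 to 0.0854, set as the call begins (left out, the last holds). The fingers move at their own pace and stop on an object; the grip force is fixed at half the most. Time passes only in rows, so rows that do not move let the fingers close. It gives the time, the measured TCP pose, the force, the opening and the grip force at its end, in the units of the state.
- state(): the state, without advancing time (a new reading comes with each control period).
- grab_frame(name): name is "side" or "top"; returns the picture (480x640x3 uint8, red, green, blue); there is no depth.
- camera_info(name): a dict with "camera_matrix" (3x3 intrinsics, pixels), "origin" and "attitude" of the camera in the world. Camera axes: x right, y down, z forward; pixel columns grow to the right and rows downward; lengths in m; the calibration is good to about 2 mm. A picture is of the moment at which its call begins. camera_info takes no time and is no camera call.
- job_done(): hands the job in; it is judged then, once.
Trained networks look in the newest picture that a camera, given by its name, has taken for a name from the list of things; names that differ only in an ending like _2 or _b are one class to them, and where a whole thing is asked for, a point or a joint stands for the part that bears it (a point fixed in the world has none). Each returns a list of dicts, best first, with "p" (0 to 1); they miss things now and then, are a little off and sometimes report something else, mostly with a low value. They report only what shows in the picture. A call takes as long as a camera call.
- trace(camera, thing): "region" (480x640 bool, what is visible of it) and "location" ([column, row] in pixels, amid what is visible of it).
The state is a dict: "time": time; "joint_pos": joint angles; "joint_vel": joint speeds; "joint_efforts": joint torques, N m; "tool_pos": TCP position; "tool_rot": TCP orientation; "contact_force": force on the tool from outside, world axes, zero at the start; "ft_torque": the same for the moment, N m; "gripper_width": opening from 0.0 (shut) to 1.0 (fully open); "grasp_force": force on a finger pad.
Only numpy, scipy, OpenCV 4.12 (cv2) and the standard library are available. Lean on these libraries where they do the work, as an engineer would, in place of code of your own. Each camera call takes 0.05 s, during which the arm holds its last target. There are 200 camera calls.

## Working session

There is one attempt and no reset: what is moved stays moved. The work goes in short steps, Python scripts to look and compute and a tool call to move; the robot and the scene stay as the last step left them, time stands still between calls to the robot, and variables do not carry over. Pictures are saved under pics/ and viewed, at most 10 in all, crops included, and the job is handed in when it is done.

Besides the shell and the picture viewer there is one more tool, called in YAML: its name, and indented under it one key for each argument. play_rows: Moves the arm, as the interface text tells. Its arguments: {"type":"object","properties":{"linear":{"type":"array","items":{"type":"array","items":{"type":"number"}}},"turn":{"type":"array","items":{"type":"number"}},"hand":{"type":"number"}},"required":["linear","turn"]}

```bash
mkdir -p pics
python3 - <<'E'
from plant import *
import cv2, numpy as np
s=state();print(s['time'],s['tool_pos'],s['tool_rot'],s['gripper_width'])
for n in("side","top"):
    i=camera_info(n);print(n,i)
    cv2.imwrite(f"pics/{n}0.png",cv2.cvtColor(grab_frame(n),cv2.COLOR_RGB2BGR))
E
```

```text
0.0 [0.25157063 0.57147663 0.23007042] [-3.29431374e-04  2.05918816e-01  9.78568551e-01 -9.61512965e-04] 1.0013083745429165
side {'camera_matrix': array([[571.92780056,   0.        , 325.08312041],
       [  0.        , 571.92780056, 235.81277362],
       [  0.        ,   0.        ,   1.        ]]), 'origin': array([0.14628076, 1.06913696, 1.26399039]), 'attitude': array([ 0.05345656, -0.14409785,  0.92000765, -0.36050539])}
top {'camera_matrix': array([[605.2356968 ,   0.        , 324.7759656 ],
       [  0.        , 605.2356968 , 237.13282917],
       [  0.        ,   0.        ,   1.        ]]), 'origin': array([0.29020847, 0.03965829, 1.47539737]), 'attitude': array([-0.04568082,  0.70920668, -0.70195882,  0.04682906])}
```

View pics/side0.png

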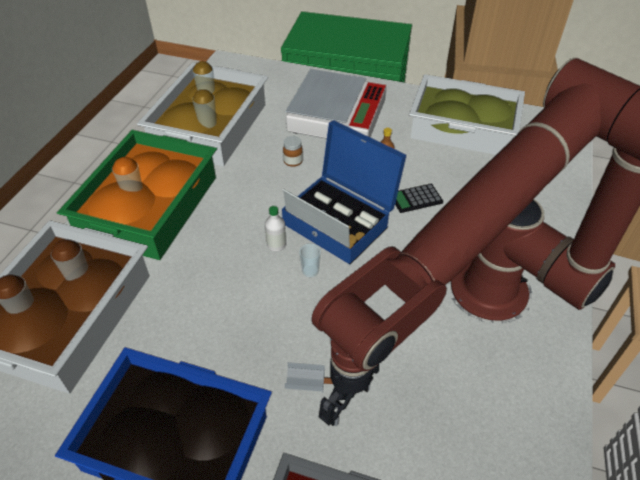

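View pics/top0.png

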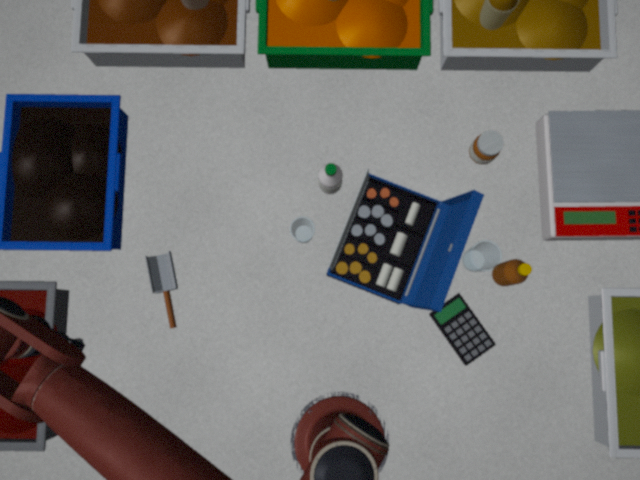

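```bash
cat > h.py <<'E'
from plant import *
import cv2, numpy as np
from scipy.spatial.transform import Rotation as R
C={n:camera_info(n) for n in("side","top")}
def rot(n): return R.from_quat(C[n]['attitude'],scalar_first=True).as_matrix()
def ray(n,p):
    d=rot(n)@np.linalg.inv(C[n]['camera_matrix'])@[p[0],p[1],1]; return C[n]['origin'],d
def atz(n,p,z):
    o,d=ray(n,p); return o+d*(z-o[2])/d[2]
def proj(n,X):
    v=(np.atleast_2d(X)-C[n]['origin'])@rot(n)@C[n]['camera_matrix'].T; return v[:,:2]/v[:,2:]
def tri(ps,pt):
    A=[];b=[]
    for n,p in(("side",ps),("top",pt)):
        o,d=ray(n,p);d=d/np.linalg.norm(d);P=np.eye(3)-np.outer(d,d);A.append(P);b.append(P@o)
    return np.linalg.lstsq(np.vstack(A),np.hstack(b),rcond=None)[0]
def crop(n,x,y,w,h,k,f):
    cv2.imwrite(f,cv2.cvtColor(cv2.resize(grab_frame(n)[y:y+h,x:x+w],None,fx=k,fy=k,interpolation=cv2.INTER_CUBIC),cv2.COLOR_RGB2BGR))
E
python3 - <<'E'
from h import *
np.set_printoptions(precision=3,suppress=True)
crop("side",260,115,150,150,4,"pics/s1.png"); crop("top",290,150,200,150,4,"pics/t1.png")
for t in "cashbox cash_lid lid_hinge lid_edge coin_cover cover_hinge cover_edge tray_mid glass_a bottle_a bottle_b jar".split():
    for n in C:
        r=trace(n,t)[:3]; print(t,n,[(round(float(q['p']),2),np.round(q['location'],1),int(q['region'].sum())) for q in r])
for t,p in dict(glass_a=(480,258),glass_b=(302,230),bottle_a=(330,185)).items(): print(t,atz("top",p,0.03))
E
```

```text
cashbox side [(0.87, array([361.7, 175.6]), 6450), (0.6, array([293.5, 149.8]), 542)]
cashbox top [(0.8, array([436.7, 252.8]), 5638), (0.25, array([326.7, 176.9]), 652)]
cash_lid side [(0.98, array([364.7, 166.3]), 4745), (0.57, array([317.7, 219.4]), 1285)]
cash_lid top [(0.87, array([444.5, 250.5]), 4575), (0.75, array([436.6, 252.1]), 5599), (0.72, array([484.6, 259.1]), 951)]
lid_hinge side [(0.78, array([357.7, 175.2]), 6599)]
lid_hinge top [(0.94, array([441.3, 252. ]), 5546)]
lid_edge side [(0.63, array([366.9, 164.5]), 4753)]
lid_edge top [(0.58, array([442.5, 253.2]), 4674)]
coin_cover side [(0.72, array([362.7, 163.2]), 4528), (0.63, array([316.5, 220.5]), 1366)]
coin_cover top [(0.95, array([347.6, 214.7]), 605), (0.68, array([380.7, 238.4]), 8230), (0.5, array([442.6, 252.3]), 4439)]
cover_hinge side [(0.71, array([334.9, 210.8]), 3508), (0.42, array([388.5, 137.3]), 149), (0.35, array([293.5, 147.8]), 547)]
cover_hinge top [(0.95, array([377.9, 238.4]), 8253), (0.72, array([163.7, 278. ]), 1153)]
cover_edge side [(0.85, array([317.4, 219.2]), 1397), (0.5, array([360.4, 
[... 202 characters left out ...]
33)]
glass_a side [(0.8, array([308.1, 258. ]), 598), (0.6, array([304.6, 374.4]), 1045)]
glass_a top [(0.76, array([482.4, 259.3]), 1039), (0.66, array([301.1, 228.8]), 510)]
bottle_a side [(0.83, array([274.6, 232. ]), 717), (0.46, array([386.4, 138. ]), 170)]
bottle_a top [(0.86, array([327.1, 175.2]), 626), (0.62, array([511.9, 274.9]), 821)]
bottle_b side [(0.83, array([274.6, 232. ]), 717), (0.46, array([386.4, 138. ]), 170)]
bottle_b top [(0.86, array([327.1, 175.2]), 626), (0.62, array([511.9, 274.9]), 821)]
jar side [(0.92, array([293.2, 149. ]), 557)]
jar top [(0.95, array([488.4, 147.7]), 846)]
glass_a [ 0.434 -0.335  0.03 ]
glass_b [0.497 0.093 0.03 ]
bottle_a [0.609 0.027 0.03 ]
```

View pics/s1.png

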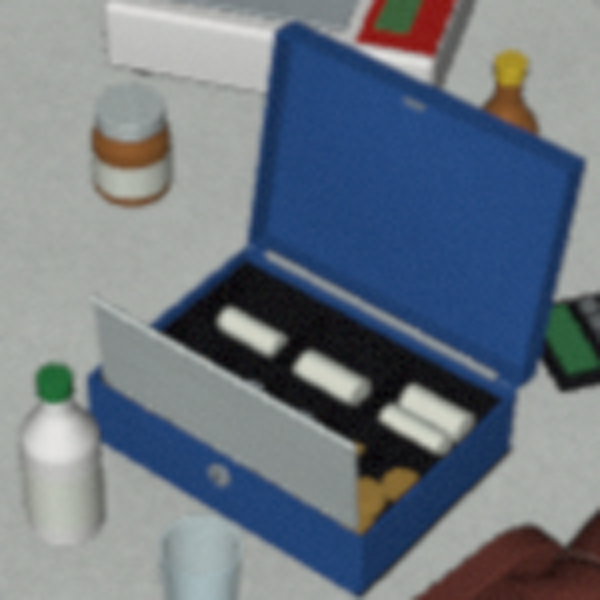

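View pics/t1.png

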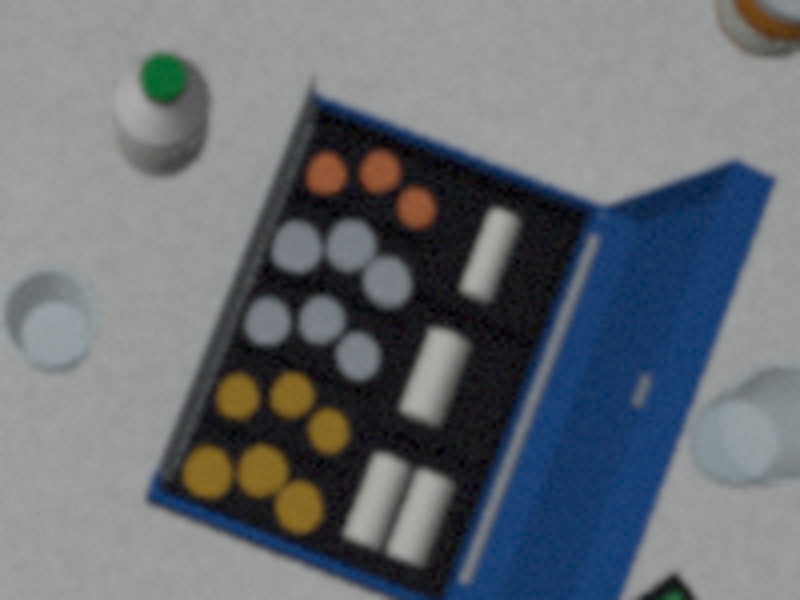

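```bash
cat >> h.py <<'E'
def w(b,P):
    c,s=np.cos(b[2]),np.sin(b[2]); return np.array([b[0]+c*P[0]-s*P[1],b[1]+s*P[0]+c*P[1],P[2]])
def cov(f,r,y,o=0): return [-.084+r*np.cos(f)-o*np.sin(f),y,.059+r*np.sin(f)+o*np.cos(f)]
def lid(t,u,n,y): return [.095-u*np.cos(t)+n*np.sin(t),y,.066+u*np.sin(t)+n*np.cos(t)]
E
python3 - <<'E'
from h import *
from scipy.optimize import least_squares
np.set_printoptions(precision=3,suppress=True)
S=lambda a,b:("side",(260+a/4,115+b/4)); T=lambda a,b:("top",(290+a/4,150+b/4))
f=lambda b:[
(S(360,593),(-.095,-.13,0)),(S(512,393),(.095,-.13,.065)),(S(90,375),(-.095,.13,.065)),
(S(95,300),cov(b[3],.092,.118)),(S(358,447),cov(b[3],.092,-.118)),
(S(285,25),lid(b[4],.19,.02,.13)),(S(582,160),lid(b[4],.19,.02,-.13)),
(T(312,82),cov(b[3],.092,.118)),(T(150,492),(-.095,-.13,.065)),(T(600,205),(.095,.13,.065)),
(T(775,180),lid(b[4],.19,.025,.13)),(T(738,162),lid(b[4],.19,0,.13))]
res=lambda b:np.concatenate([proj(p[0],w(b,P))[0]-p[1] for p,P in f(b)])
r=least_squares(res,[.5,-.1,-1.9,1.6,1.8],loss='soft_l1');b=r.x;print(b,r.cost);print(res(b).reshape(-1,2))
np.save('b.npy',b)
for n,P in dict(hx=(1,0,0)).items(): print(w([0,0,b[2]],P))
print('cover edge',[w(b,cov(b[3],.092,y)) for y in(-.118,0,.118)]);print('lid edge',[w(b,lid(b[4],.19,.025,y)) for y in(-.13,0,.13)])
print('lid hinge',w(b,(.095,0,.066)))
E
```

```text
[ 0.478 -0.098 -1.942  1.666  1.752] 12.556379823354515
[[ 0.375  0.909]
 [ 1.926 -1.18 ]
 [-0.58  -0.842]
 [ 0.328 -1.966]
 [-0.035 -1.13 ]
 [ 2.402 -2.036]
 [ 1.329 -0.454]
 [-0.914 -2.362]
 [-2.662  0.066]
 [ 0.107 -0.043]
 [ 0.056 -0.144]
 [-1.343 -0.456]]
[-0.363 -0.932  0.   ]
cover edge [array([0.402, 0.031, 0.151]), array([ 0.512, -0.012,  0.151]), array([ 0.622, -0.055,  0.151])]
lid edge [array([ 0.301, -0.195,  0.248]), array([ 0.422, -0.242,  0.248]), array([ 0.543, -0.289,  0.248])]
lid hinge [ 0.444 -0.187  0.066]
```

Run:
```python
from h import *
np.set_printoptions(precision=4,suppress=True)
b=np.load('b.npy');h=.0145
W=[w(b,(-.13,0,.22)),w(b,(-.13,0,.132))]
for f in np.linspace(1.6,0,13): P=cov(f,.078,0,.002); W.append(w(b,(P[0]-h,0,P[2])))
W=np.array(W);print(W);print(np.diff(W,axis=0));print(W[0]-[.252,.572,.231])
```

```text
[[ 0.5252  0.0227  0.22  ]
 [ 0.5252  0.0227  0.132 ]
 [ 0.5154 -0.0027  0.1369]
 [ 0.5116 -0.0123  0.1368]
 [ 0.5078 -0.0219  0.1353]
 [ 0.5042 -0.0312  0.1324]
 [ 0.5008 -0.0401  0.1283]
 [ 0.4975 -0.0484  0.1229]
 [ 0.4946 -0.0559  0.1163]
 [ 0.492  -0.0626  0.1088]
 [ 0.4898 -0.0683  0.1004]
 [ 0.488  -0.0729  0.0912]
 [ 0.4867 -0.0763  0.0815]
 [ 0.4858 -0.0784  0.0714]
 [ 0.4855 -0.0793  0.061 ]]
[[ 0.      0.     -0.088 ]
 [-0.0099 -0.0254  0.0049]
 [-0.0038 -0.0097 -0.0001]
 [-0.0037 -0.0096 -0.0015]
 [-0.0036 -0.0093 -0.0029]
 [-0.0035 -0.0089 -0.0042]
 [-0.0032 -0.0083 -0.0054]
 [-0.0029 -0.0075 -0.0065]
 [-0.0026 -0.0067 -0.0075]
 [-0.0022 -0.0057 -0.0084]
 [-0.0018 -0.0046 -0.0092]
 [-0.0013 -0.0034 -0.0097]
 [-0.0008 -0.0022 -0.0101]
 [-0.0003 -0.0009 -0.0104]]
[ 0.2732 -0.5493 -0.011 ]
```

play_rows:
  linear:
    - [0.0228,-0.0458,0]
    - [0.0228,-0.0458,0]
    - [0.0228,-0.0458,0]
    - [0.0228,-0.0458,0]
    - [0.0228,-0.0458,0]
    - [0.0228,-0.0458,0]
  turn: [0.4,0.4,0.4,0.4,0.4,0.4]
  hand: 0

```text
time: 2.15
tool_pos: [0.3892, 0.2957, 0.2316]
tool_rot: [0.0, 0.185, 0.983, 0.0]
contact_force: [0.1, 0.3, 0.6]
gripper_width: 0.003
grasp_force: 0.0
```

play_rows:
  linear:
    - [0.0228,-0.0458,0]
    - [0.0228,-0.0458,0]
    - [0.0228,-0.0458,0]
    - [0.0228,-0.0458,0]
    - [0.0228,-0.0458,0]
    - [0.0228,-0.0458,0]
    - [0,0,0]
    - [0,0,0]
  turn: [0,0,0,0,0,0,0,0]

```text
time: 3.15
tool_pos: [0.5252, 0.0227, 0.2312]
tool_rot: [-0.0, 0.186, 0.983, 0.0]
contact_force: [-0.3, 0.3, -0.5]
gripper_width: 0.004
grasp_force: 0.0
```

play_rows:
  linear:
    - [0,0,-0.04]
    - [0,0,-0.04]
    - [0,0,-0.017]
    - [0,0,0]
  turn: [0,0,0,0]

```text
time: 3.65
tool_pos: [0.5245, 0.0233, 0.1334]
tool_rot: [-0.001, 0.185, 0.983, -0.0]
contact_force: [0.2, 0.7, 0.4]
gripper_width: -0.002
grasp_force: 0.0
```

```bash
python3 -c "
from h import *
crop('side',260,105,150,150,4,'pics/s2.png')"
```

```text
(no output)
```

View pics/s2.png

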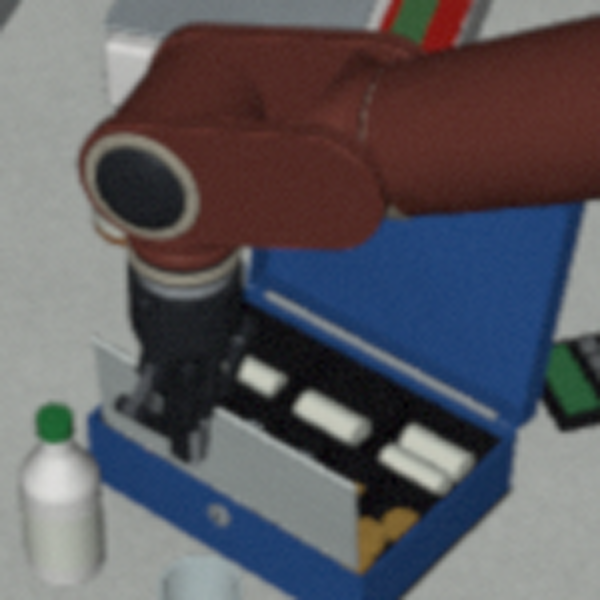

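Run:
```python
from h import *
np.set_printoptions(precision=3,suppress=True)
for z in (.1334,.2,.25,.3,.35,.4): print(z,proj("side",[.5245,.0233,z]),(proj("side",[.5245,.0233,z])-[260,105])*4)
b=np.load('b.npy');h=.0145
W=[]
for f in np.linspace(1.6,0,11): P=cov(f,.058,0,.002); W.append(w(b,(P[0]-h,0,P[2])))
W=np.array(W);print(W);print(np.diff(W,axis=0))
crop("top",250,130,260,195,3,"pics/t2.png")
```

```text
0.1334 [[307.394 218.165]] [[189.575 452.661]]
0.2 [[306.968 200.766]] [[187.871 383.062]]
0.25 [[306.629 186.957]] [[186.518 327.826]]
0.3 [[306.274 172.454]] [[185.097 269.815]]
0.35 [[305.901 157.204]] [[183.603 208.816]]
0.4 [[305.508 141.148]] [[182.03  144.591]]
[[ 0.515 -0.003  0.117]
 [ 0.512 -0.012  0.117]
 [ 0.508 -0.02   0.115]
 [ 0.505 -0.029  0.112]
 [ 0.502 -0.036  0.108]
 [ 0.5   -0.043  0.102]
 [ 0.497 -0.049  0.095]
 [ 0.495 -0.054  0.088]
 [ 0.494 -0.057  0.079]
 [ 0.493 -0.06   0.07 ]
 [ 0.493 -0.061  0.061]]
[[-0.003 -0.009 -0.   ]
 [-0.003 -0.009 -0.002]
 [-0.003 -0.008 -0.003]
 [-0.003 -0.008 -0.004]
 [-0.003 -0.007 -0.006]
 [-0.002 -0.006 -0.007]
 [-0.002 -0.005 -0.008]
 [-0.001 -0.004 -0.008]
 [-0.001 -0.002 -0.009]
 [-0.    -0.001 -0.009]]
```

View pics/t2.png

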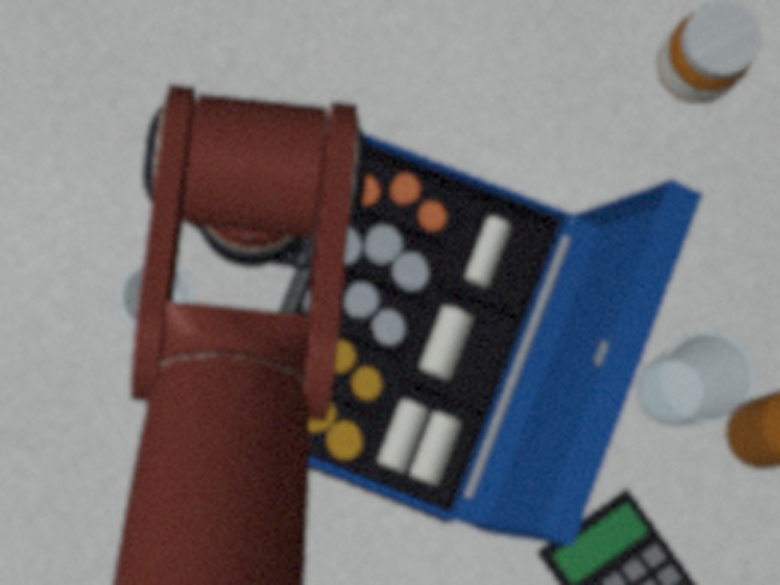

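play_rows:
  linear:
    - [-0.001,-0.003,-0.016]
    - [-0.005,-0.012,0]
    - [-0.004,-0.011,0]
    - [-0.003,-0.009,0]
    - [-0.003,-0.009,-0.002]
    - [-0.003,-0.008,-0.003]
    - [-0.003,-0.008,-0.004]
  turn: [0,0,0,0,0,0,0]

```text
time: 4.62
tool_pos: [0.5036, -0.0383, 0.1094]
tool_rot: [0.0, 0.185, 0.983, -0.0]
contact_force: [1.1, -0.8, 0.2]
gripper_width: 0.002
grasp_force: 0.4
```

play_rows:
  linear:
    - [-0.003,-0.007,-0.006]
    - [-0.002,-0.006,-0.007]
    - [-0.002,-0.005,-0.008]
    - [-0.001,-0.003,-0.008]
    - [0,0,0]
  turn: [0,0,0,0,0]

```text
time: 5.25
tool_pos: [0.4945, -0.0585, 0.079]
tool_rot: [-0.001, 0.186, 0.983, 0.0]
contact_force: [-0.1, -0.4, 0.2]
gripper_width: -0.006
grasp_force: 0.0
```

play_rows:
  linear:
    - [-0.001,-0.002,-0.009]
    - [0,-0.001,-0.007]
    - [0,0,0]
  turn: [0,0,0]

```text
time: 5.62
tool_pos: [0.4938, -0.0614, 0.0633]
tool_rot: [-0.001, 0.185, 0.983, 0.0]
contact_force: [0.5, 0.2, -1.6]
gripper_width: -0.001
grasp_force: 0.0
```

```bash
python3 -c "
from h import *
print(state()['contact_force'])
crop('side',260,105,150,150,4,'pics/s3.png')"
```

```text
[ 0.48906811  0.21715223 -1.63397732]
```

View pics/s3.png

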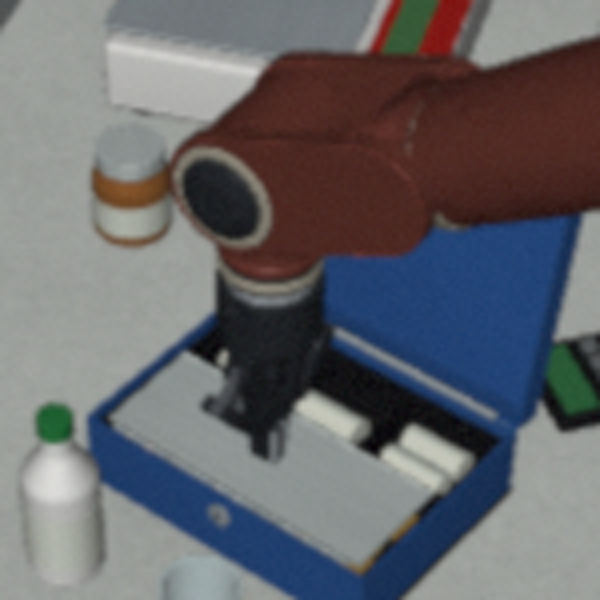

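The cover is down, with coins just showing under its near end (crop 400,530). I'll press it until the force rises.

play_rows:
  linear:
    - [0,0,-0.001]
    - [0,0,-0.001]
    - [0,0,0]
  turn: [0,0,0]

```text
time: 6.05
tool_pos: [0.4946, -0.0616, 0.0624]
tool_rot: [0.0, 0.185, 0.983, 0.0]
contact_force: [-0.0, -0.5, -0.8]
gripper_width: 0.002
grasp_force: 0.0
```

play_rows:
  linear:
    - [0,0,-0.001]
    - [0,0,0]
    - [0,0,0]
  turn: [0,0,0]

```text
time: 6.42
tool_pos: [0.4946, -0.0617, 0.0615]
tool_rot: [0.0, 0.185, 0.983, -0.0]
contact_force: [-0.6, -0.7, 2.2]
gripper_width: -0.003
grasp_force: 1.1
```

play_rows:
  linear:
    - [0,0,-0.001]
    - [0,0,0]
    - [0,0,0]
  turn: [0,0,0]

```text
time: 6.8
tool_pos: [0.4946, -0.0617, 0.0614]
tool_rot: [-0.0, 0.185, 0.983, -0.0]
contact_force: [-3.6, 1.9, 7.1]
gripper_width: 0.002
grasp_force: 4.1
```

play_rows:
  linear:
    - [0,0,-0.001]
    - [0,0,0]
    - [0,0,0]
  turn: [0,0,0]

```text
time: 7.18
tool_pos: [0.4947, -0.0617, 0.0614]
tool_rot: [-0.0, 0.185, 0.983, -0.0]
contact_force: [-6.3, 1.4, 14.8]
gripper_width: -0.001
grasp_force: 6.9
```

play_rows:
  linear:
    - [0,0,0.03]
    - [0,0,0.05]
    - [0,0,0.055]
    - [0,0,0.055]
    - [0,0,0.05]
    - [0,0,0.025]
    - [0,0,0]
  turn: [0,0,0,0,0,0,0]

```text
time: 8.05
tool_pos: [0.4954, -0.0619, 0.3267]
tool_rot: [0.002, 0.185, 0.983, -0.0]
contact_force: [-0.5, -0.1, -0.2]
gripper_width: 0.002
grasp_force: 0.0
```

Run:
```python
from h import *
np.set_printoptions(precision=4,suppress=True)
b=np.load('b.npy');h=.0145
s=state();print(s['tool_pos'])
for n in C:
    for q in trace(n,"cash_lid")[:2]:
        y,x=np.where(q['region']);print(n,q['p'],q['location'],x.min(),x.max(),y.min(),y.max())
crop("side",260,105,150,150,4,"pics/s4.png")
W=[w(b,(.192,0,.32)),w(b,(.192,0,.226))]
for f in np.linspace(1.68,0,22): P=lid(f,.16,.024,0); W.append(w(b,(P[0]+h,0,P[2])))
W=np.array(W);print(W);print(np.diff(W,axis=0))
```

```text
[ 0.4954 -0.0619  0.3267]
side 0.65 [379.6, 180.6] 341 405 158 211
side 0.6 [309.0, 375.5] 285 361 363 390
top 0.74 [443.4, 252.1] 403 482 190 311
top 0.7 [485.7, 147.3] 469 502 130 164
[[ 0.4083 -0.2773  0.32  ]
 [ 0.4083 -0.2773  0.226 ]
 [ 0.4233 -0.2389  0.2224]
 [ 0.4279 -0.2271  0.2252]
 [ 0.4325 -0.2152  0.227 ]
 [ 0.4372 -0.2032  0.2278]
 [ 0.4419 -0.1911  0.2275]
 [ 0.4466 -0.1791  0.2262]
 [ 0.4512 -0.1673  0.2238]
 [ 0.4557 -0.1556  0.2205]
 [ 0.4602 -0.1443  0.2161]
 [ 0.4645 -0.1333  0.2108]
 [ 0.4686 -0.1227  0.2046]
 [ 0.4725 -0.1126  0.1975]
 [ 0.4762 -0.1031  0.1895]
 [ 0.4797 -0.0942  0.1808]
 [ 0.4829 -0.086   0.1713]
 [ 0.4858 -0.0785  0.1612]
 [ 0.4884 -0.0718  0.1504]
 [ 0.4907 -0.066   0.1391]
 [ 0.4926 -0.061   0.1273]
 [ 0.4942 -0.0568  0.1152]
 [ 0.4955 -0.0536  0.1027]
 [ 0.4964 -0.0514  0.09  ]]
[[ 0.      0.     -0.094 ]
 [ 0.015   0.0384 -0.0036]
 [ 0.0046  0.0118  0.0028]
 [ 0.0047  0.0119  0.0018]
 [ 0.0047  0.012   0.0008]
 [ 0.0047  0.0121 -0.0003]
 [ 0.0047  0.012  -0.0013]
 [ 0.0046  0.0119 -0.0023]
 [ 0.0045  0.0116 -0.0034]
 [ 0.0044  0.0114 -0.0043]
 [ 0.0043  0.011  -0.0053]
 [ 0.0041  0.0106 -0.0062]
 [ 0.0039  0.0101 -0.0071]
 [ 0.0037  0.0095 -0.008 ]
 [ 0.0035  0.0089 -0.0087]
 [ 0.0032  0.0082 -0.0095]
 [ 0.0029  0.0075 -0.0102]
 [ 0.0026  0.0067 -0.0108]
 [ 0.0023  0.0059 -0.0113]
 [ 0.002   0.005  -0.0118]
 [ 0.0016  0.0041 -0.0122]
 [ 0.0012  0.0032 -0.0125]
 [ 0.0009  0.0023 -0.0127]]
```

View pics/s4.png

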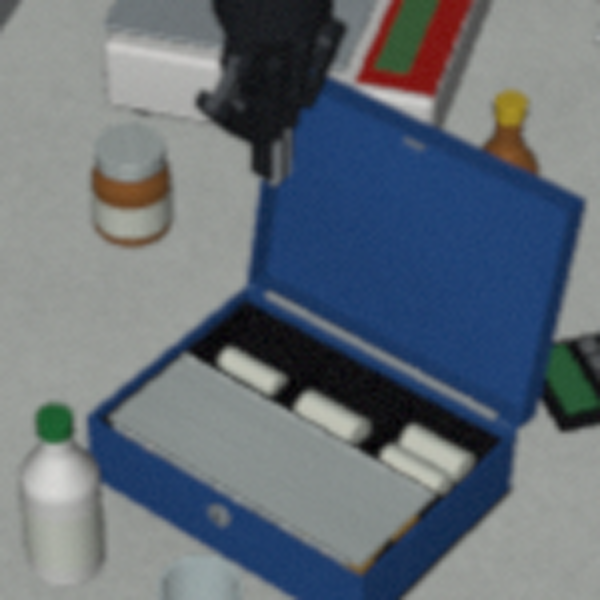

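The cover lies flat, the tray is seated and the lid corners are still at crop (330,80) and (582,200). Next I'll cross over the lid and come down behind it.

play_rows:
  linear:
    - [-0.0174,-0.043,0]
    - [-0.0174,-0.043,0]
    - [-0.0174,-0.043,0]
    - [-0.0174,-0.043,0]
    - [-0.0174,-0.043,0]
    - [0,0,0]
  turn: [0,0,0,0,0,0]

```text
time: 8.95
tool_pos: [0.4058, -0.2782, 0.3215]
tool_rot: [-0.002, 0.188, 0.982, 0.001]
contact_force: [1.1, 1.3, -0.3]
gripper_width: 0.003
grasp_force: 0.0
```

play_rows:
  linear:
    - [0,0,-0.03]
    - [0,0,-0.03]
    - [0,0,-0.03]
    - [0,0,-0.012]
    - [0,0,0]
    - [0,0,0]
  turn: [0,0,0,0,0,0]

```text
time: 9.7
tool_pos: [0.4081, -0.2768, 0.2236]
tool_rot: [0.001, 0.185, 0.983, -0.0]
contact_force: [0.3, -1.0, 0.7]
gripper_width: 0.006
grasp_force: 0.0
```

play_rows:
  linear:
    - [0.004,0.01,0]
    - [0.004,0.01,0]
    - [0.004,0.01,0]
    - [0.003,0.008,0]
    - [0.0046,0.0118,0.002]
    - [0.0047,0.0119,0.001]
    - [0.0047,0.012,0]
  turn: [0,0,0,0,0,0,0]

```text
time: 10.58
tool_pos: [0.4369, -0.2022, 0.2256]
tool_rot: [0.0, 0.185, 0.983, -0.0]
contact_force: [-0.2, -3.3, 2.5]
gripper_width: 0.002
grasp_force: 2.0
```

play_rows:
  linear:
    - [0.0047,0.0121,0]
    - [0.0047,0.012,0]
    - [0.0046,0.0119,-0.0023]
    - [0.0045,0.0116,-0.0034]
    - [0.0044,0.0114,-0.0043]
    - [0.0043,0.011,-0.0053]
  turn: [0,0,0,0,0,0]

```text
time: 11.32
tool_pos: [0.4639, -0.1319, 0.2099]
tool_rot: [-0.0, 0.185, 0.983, 0.0]
contact_force: [-2.2, -0.6, 2.2]
gripper_width: -0.006
grasp_force: 1.4
```

In contact and tracking the planned arc.

play_rows:
  linear:
    - [0.0041,0.0106,-0.0062]
    - [0.0039,0.0101,-0.0071]
    - [0.0037,0.0095,-0.008]
    - [0.0035,0.0089,-0.0087]
    - [0.0032,0.0082,-0.0095]
    - [0.0029,0.0075,-0.0102]
  turn: [0,0,0,0,0,0]

```text
time: 12.08
tool_pos: [0.4852, -0.0775, 0.1595]
tool_rot: [-0.0, 0.185, 0.983, 0.0]
contact_force: [0.6, -0.3, 3.4]
gripper_width: -0.002
grasp_force: 1.0
```

play_rows:
  linear:
    - [0.0026,0.0067,-0.0108]
    - [0.0023,0.0059,-0.0113]
    - [0.002,0.005,-0.0118]
    - [0.0016,0.0041,-0.0122]
    - [0.0012,0.0032,-0.0118]
    - [0,0,0]
  turn: [0,0,0,0,0,0]

```text
time: 12.82
tool_pos: [0.4935, -0.0529, 0.1006]
tool_rot: [-0.002, 0.185, 0.983, -0.0]
contact_force: [-0.1, 0.5, -0.7]
gripper_width: 0.004
grasp_force: 0.0
```

play_rows:
  linear:
    - [0.0005,0.001,-0.004]
    - [0,0,-0.003]
    - [0,0,-0.002]
    - [0,0,0]
    - [0,0,0]
  turn: [0,0,0,0,0]

```text
time: 13.45
tool_pos: [0.4951, -0.0524, 0.0934]
tool_rot: [0.0, 0.185, 0.983, -0.0]
contact_force: [0.2, -0.5, 0.1]
gripper_width: 0.001
grasp_force: 0.1
```

play_rows:
  linear:
    - [0,0,-0.001]
    - [0,0,0]
    - [0,0,0]
  turn: [0,0,0]

```text
time: 13.82
tool_pos: [0.4952, -0.0522, 0.0924]
tool_rot: [0.0, 0.185, 0.983, -0.0]
contact_force: [0.6, 0.6, 0.3]
gripper_width: 0.0
grasp_force: 0.4
```

play_rows:
  linear:
    - [0,0,-0.001]
    - [0,0,-0.001]
    - [0,0,0]
    - [0,0,0]
  turn: [0,0,0,0]

```text
time: 14.32
tool_pos: [0.4953, -0.0521, 0.091]
tool_rot: [-0.0, 0.185, 0.983, 0.0]
contact_force: [-1.9, 1.2, 5.4]
gripper_width: -0.001
grasp_force: 2.7
```

play_rows:
  linear:
    - [0,0,-0.001]
    - [0,0,0]
    - [0,0,0]
    - [0,0,0]
  turn: [0,0,0,0]

```text
time: 14.82
tool_pos: [0.4954, -0.0521, 0.091]
tool_rot: [-0.0, 0.185, 0.983, 0.0]
contact_force: [-4.2, 2.3, 10.2]
gripper_width: -0.002
grasp_force: 5.3
```

play_rows:
  linear:
    - [0,0,0]
    - [0,0,0.02]
    - [0,0,0.04]
    - [0,0,0.05]
    - [0,0,0.05]
    - [0,0,0.03]
    - [0,0,0]
    - [0,0,0]
  turn: [0,0,0,0,0,0,0,0]

```text
time: 15.82
tool_pos: [0.4945, -0.0521, 0.2776]
tool_rot: [-0.001, 0.185, 0.983, -0.0]
contact_force: [-0.7, -0.6, -0.5]
gripper_width: -0.002
grasp_force: 0.0
```

```bash
python3 -c "
from h import *
crop('side',260,105,150,150,4,'pics/s5.png')"
```

```text
(no output)
```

View pics/s5.png

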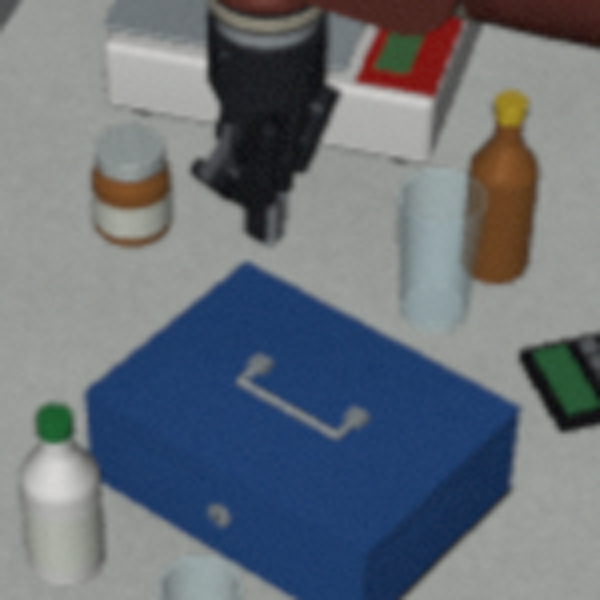

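The lid is fully shut, the tool is clear of it, and the glasses and bottles are still standing.

```bash
python3 -c "
from plant import *
print(job_done())"
```

```text
the job is handed in; nothing more can be done
None
```

I folded the coin cover flat, pushed the lid gently shut over it, and handed the job in at about 16 s; the last picture shows the box fully closed, the arm clear and the glasses and bottles in view still standing, but no verdict came back.

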